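# Latch the craft cupboard open and stock its door rack

## Robot

A 6-joint arm with a two-finger parallel gripper is mounted at the origin on the work surface. World frame = base frame: x ahead of the robot, y to its left, z up, the work surface at z = 0. Lengths are in m, angles in degrees, forces in N, time in s.
With the tool pointing down it reaches from about 0.375 to 0.9 m from the base axis. Payload 3.1 kg.
Tool frame: the origin (TCP) lies midway between the tips of the shut fingers; the grasp point (between the pads) lies 19 mm behind it; z points along the fingers, y is the line along which they close (so a half turn about z gives the same grasp; the last joint's range is limited). The gripper opens to 87 mm and grips with 3 to 60 N. Pads are 19 mm wide; open, the fingers measure 117 mm over their backs; the gripper's body (75 mm by 190 mm) begins 51 mm behind the grasp point.
Start: joints at [-83.279, 30.224, 82.088, -0, 67.689, -10.227], TCP at [0.182, -0.598, 0.223] pointing down, gripper open.
Joint ranges: [-176.69, 176.69], [-43.24, 126.21], [12.49, 139.97], [-82, 262], [0, 151.66], [-163.58, 163.58]. Speed limits (degrees/s): [159.86, 159.86, 180, 180, 180, 180].

## Interface

Orientations are given as a 3x3 rotation matrix whose columns are the frame's x, y, z axes.
In Python, from rig import bot gives the robot as it stands.
- The arm moves only by the tool move_tool, called after "Call:" as name(argument=value, ...) on one line, values as JSON. Schema: {"type":"object","properties":{"offsets":{"type":"array","items":{"type":"array","items":{"type":"array","items":{"type":"number"},"minItems":7,"maxItems":7},"minItems":1,"maxItems":20},"minItems":1,"maxItems":1},"only":{"type":"string"},"quiet":{"type":"boolean"},"lines":{"type":"string"}},"required":["offsets"],"additionalProperties":false}. offsets is a list that holds a single list of rows (three levels of brackets), with 1 to 20 rows, each of 7 numbers: dx, dy, dz in fractions of the full range, 1 being 0.8 m, then a rotation vector rx, ry, rz in parts of the range, where 1.0 means 2 rad, then the opening from 0.0 (shut) to 1.0 (fully open); each row is the pose to reach, as a shift and turn from the pose commanded when the call began, along the tool's axes at that moment; what a row does not reach only later rows make up. A row lasts 1/10 s, in which the tool goes at most 0.05 m and 8.59 degrees, less where a joint would pass 70% of its speed; a pose out of reach is approached as far as the arm can. The fingers move at their own pace and stop on an object; the grip force is fixed at half the most. Time passes only in rows, so rows that do not move let the fingers close. The tool returns the time, the measured TCP pose, the force, the opening and the grip force at its end. only (a regular expression) keeps the lines of the reply that match it, lines (a string "A,B") keeps lines A to B, and quiet returns only ok. Shift and turn numbers lie between -1 and 1, and a call with a number outside is refused. Input that does not fit is refused with a message, and nothing moves.
- bot.read_state(): the state, without advancing time (a new reading comes with each control period).
- bot.capture(name): name is "scene" or "side" or "wrist"; returns a dict with "color" (420x560x3 uint8, red, green, blue), "K" (3x3 intrinsics, pixels), "D" ([k1, k2, p1, p2, k3] as OpenCV has them; the pictures are not rectified), "view" (4x4, takes a point from world to camera coordinates); the wrist camera has in their place "mount" (4x4, takes a point from camera to tool coordinates, whose origin is the TCP and whose axes are the flange's). Camera axes: x right, y up, looking along -z (the intrinsics and any distortion apply to the point x, -y, -z); pixel columns grow to the right and rows downward; lengths in m; the calibration is good to about 2 mm. A picture is of the moment at which its call begins: read the wrist's pose just before it. There is no depth.
- bot.hand_in(): hands the job in; it is judged then, once.
The state is a dict: "time_s": time; "joint_positions": joint angles; "qvel": joint speeds; "tau": joint torques, N m; "position": TCP position; "tcp_rot": TCP orientation; "force": force on the tool from outside, world axes, zero at the start; "moment": the same for the moment, N m; "opening": opening from 0.0 (shut) to 1.0 (fully open); "grasp_force": force on a finger pad.
Only numpy, scipy, OpenCV 4.12 (cv2) and the standard library are available. Lean on these libraries where they do the work, as an engineer would, in place of code of your own. Each camera call takes 0.05 s, during which the arm holds its last target. There are 200 camera calls.

## Task

Swing the self-closing door of the small plywood cupboard open by its handle until the sprung catch on the footplate clicks up behind it and holds it open by itself. Then stand the tall cardboard tube upright in the rack on the inside of the door, setting it down on the rack's floor rather than dropping it in. Finish with the door still held open on its catch, and leave the short tube and the wooden block where they stand.

Things in the scene. Friction and masses are not known exactly. Their poses are not given: they have to be found in the camera images.
- cupboard: Fixed plywood cupboard 242 high. Origin on the table under the door's hinge axis. Own frame: closed door's outer face is the plane x=0, facing -x, running from the hinge along -y; case at x 16..206, y +4..-206 mm. Steel footplate 12 thick in front (x -164..16, y -100..30). Placed with its front looking roughly to the robot's right (world -y), hinge end nearer the robot.
- door (a joint): Door angle, rad: 0 closed, grows opening (clockwise from above), stop 1.62. Plywood panel 200 wide, 15 thick, 40 to 240 mm above the table. Closing spring 0.14 N m at 0 to 0.58 at 1.55; the catch adds up to about 2 N at the handle from 1.1 to 1.45. Pushed to 1.52 or more and let go, it springs back to about 1.45 and stays, held by the catch; let go earlier it swings shut.
- catch (a joint): Sprung steel flap, a 40 wide, 50 long ramp on the footplate in front of the cupboard, rad: 0 raised, 0.26 pressed flat. A steel pin under the opening door presses it down in passing; it springs up to 0 behind the pin and blocks the door's return.
- handle: The door's upright round steel bar handle, origin at its middle (185 mm above the table): 12 in diameter, from 140 to 230 mm above the table, axis 40 out from the door's outer face and 170 from the hinge axis. Two stems, 152 and 204 mm above the table, join it to the door. Turns with the door; axes: x through the door from outside to inside, -y from hinge to handle, z up.
- door_hinge (a point): Point on the door's upright hinge axis, 140 mm above the table, in the plane of the door's outer face; axes as for the handle, turning with the door.
- rack_floor (a point): Centre of the floor (top side, 110 mm above the table) of the open-topped wooden rack inside the door; 53 inward of the door's outer face, 100 from the hinge axis. Turns with the door, axes as the handle's. Inside 76 across (x), 112 along the door (y); walls 4 thick rise 33 above the floor, the door panel 130. Closed door: shut inside the cupboard.
- tall_tube: Tall cardboard tube standing on the table: 44 outside diameter, 36 inside, 120 high, about 60 g; origin at the centre of its lower end, z along the tube. The one for the rack.
- short_tube: Short cardboard tube, standing: 44 outside diameter, 65 high; origin at the centre of its lower end. Leave alone.
- block: Upright block of pale wood, 40 x 40, 90 high; origin at the centre of its underside. Leave alone.

How it is judged:
By the outcome, as a careful person would: the job done as asked, in the order asked, and still so for the second after the job is handed in, with the robot touching nothing.
It also fails if it takes over 64 s, if anything falls off the work surface, if the arm or the gripper's body presses on something with over 40 N, if the wrist force passes 120 N, or if a joint passes its speed limit or range.

## Working session

There is one attempt and no reset: what is moved stays moved. The work goes in short steps, Python scripts to look and compute and a tool call to move; the robot and the scene stay as the last step left them, time stands still between calls to the robot, and variables do not carry over. Pictures are saved under pics/ and viewed, at most 10 in all, crops included, and the job is handed in when it is done.

```bash
ls; mkdir -p pics
```

Run:
```python
from rig import bot
import cv2,numpy as np
for n in("scene","side"):
    c=bot.capture(n); cv2.imwrite(f"pics/{n}0.png",c["color"][:,:,::-1]); np.savez(f"{n}.npz",**{k:np.array(c[k]) for k in("color","K","D","view")})
    print(n,np.round(c["view"],3).tolist(),np.round(c["K"],1).tolist(),c["D"])
s=bot.read_state();print(s["time_s"],np.round(s["tcp_rot"],3).tolist(),s["position"])
```

```text
pics
rig.py
scene [[0.32, 0.947, -0.019, -0.072], [-0.693, 0.248, 0.677, 0.318], [0.646, -0.204, 0.735, -1.504], [0.0, 0.0, 0.0, 1.0]] [[434.0, 0.0, 278.1], [0.0, 434.0, 205.9], [0.0, 0.0, 1.0]] [-0.11508445  0.          0.          0.          0.        ]
side [[-0.68, -0.733, 0.014, 0.308], [0.472, -0.424, 0.773, -0.428], [-0.56, 0.532, 0.635, -0.982], [0.0, 0.0, 0.0, 1.0]] [[540.6, 0.0, 285.7], [0.0, 540.6, 203.6], [0.0, 0.0, 1.0]] [-0.19697306  0.          0.          0.          0.        ]
0.1 [[0.957, 0.292, -0.0], [0.292, -0.957, 0.002], [0.0, -0.002, -1.0]] [ 0.18213487 -0.59716777  0.22165455]
```

View pics/scene0.png

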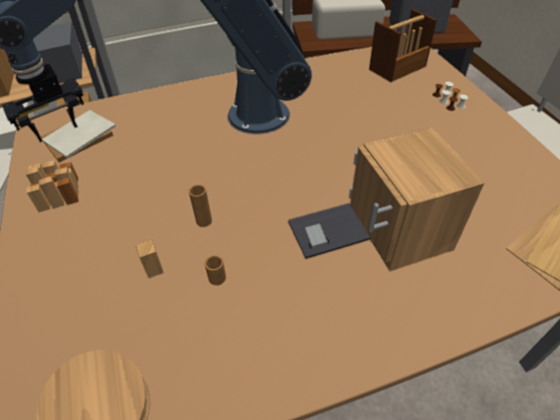

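View pics/side0.png

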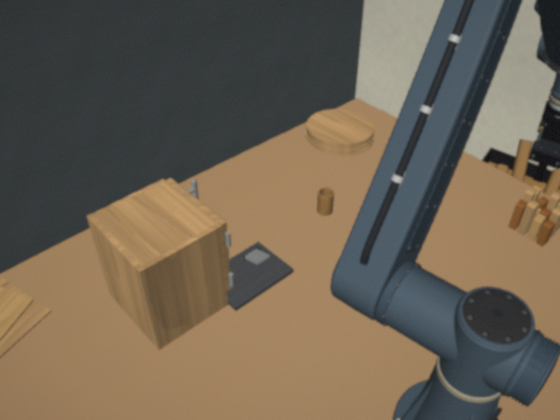

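The scene view shows the cupboard at about (415,195), its handle at (375,218), the footplate at (330,230), the tall tube at (201,206), the short tube at (215,270) and the block at (149,258). I'll enlarge for exact pixels.

Run:
```python
import cv2,numpy as np
a=np.load("scene.npz")["color"][:,:,::-1]
c=cv2.resize(a[125:275,285:485],None,fx=4,fy=4,interpolation=cv2.INTER_CUBIC)
cv2.imwrite("pics/c1.png",c)
c=cv2.resize(a[175:295,125:245],None,fx=5,fy=5,interpolation=cv2.INTER_CUBIC)
cv2.imwrite("pics/c2.png",c)
```

```text
(no output)
```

View pics/c1.png

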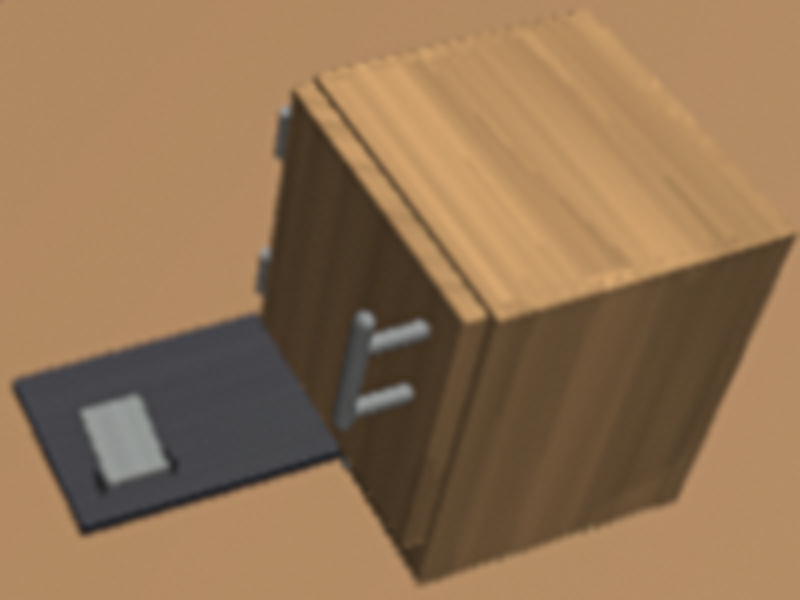

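View pics/c2.png

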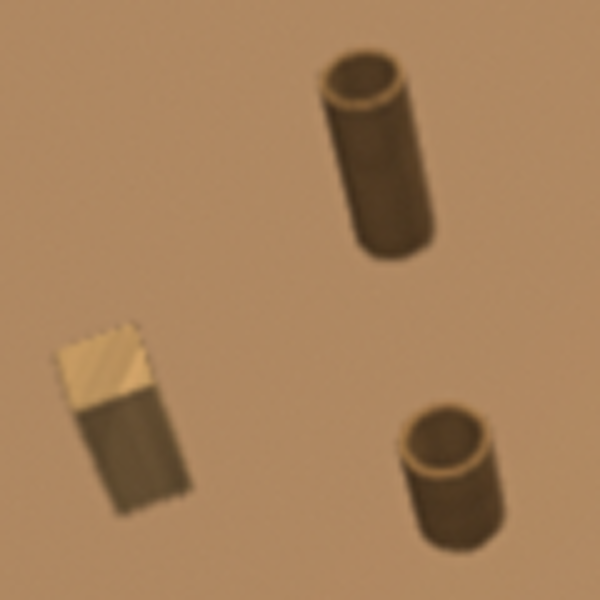

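Crop 1 (x4, offset 285,125): case top corners at (316,76), (497,321), (795,236), (588,10). The door's top outer edge runs (295,92)-(463,322), and the handle's top is at (365,316). Crop 2 (x5, offset 125,175): tall tube rim centre (362,80), short tube rim (446,440), block top centre (105,367).

Create h.py:
```python
import numpy as np,cv2
from scipy.optimize import least_squares
F=np.diag([1,-1,-1.])
def proj(P,c):
    V=c["view"]; q=np.atleast_2d(P)@V[:3,:3].T+V[:3,3]
    return cv2.projectPoints(q@F,np.zeros(3),np.zeros(3),c["K"],c["D"])[0].reshape(-1,2)
def ray(px,c,z):
    V=c["view"];n=cv2.undistortPoints(np.array([[px]],float),c["K"],c["D"])[0,0]
    d=V[:3,:3].T@(F@[n[0],n[1],1]); o=-V[:3,:3].T@V[:3,3]
    return o+d*(z-o[2])/d[2]
def rz(a): return np.array([[np.cos(a),-np.sin(a),0],[np.sin(a),np.cos(a),0],[0,0,1]])
```

Run:
```python
from h import *
c=np.load("scene.npz")
P=np.array([[0,0,240],[0,-200,240],[16,4,242],[16,-206,242],[206,-206,242],[206,4,242],[16,-206,0],[206,-206,0],[-164,-100,12],[-164,30,12],[-40,-170,230],[-40,-170,140]])/1e3
u=np.array([[295,92],[463,322],[316,76],[497,321],[795,236],[588,10],[420,583],[677,501],[82,524],[14,380],[365,316],[344,424]],float)
u=(u+.5)/4-.5+[285,125]
f=lambda p:(proj(P@rz(p[2]).T+[p[0],p[1],0],c)-u).ravel()
r=least_squares(f,[.6,.2,np.pi/2],loss="soft_l1");print(r.x,np.degrees(r.x[2]));print(f(r.x).reshape(-1,2).round(1).tolist())
for n,p,z in(("tall",(362,80),.12),("short",(446,440),.065),("block",(105,367),.09)):
    print(n,ray((np.array(p)+.5)/5-.5+[125,175],c,z))
x,y,a=r.x
for t in(0,.5,1,1.45,1.55):
    R=rz(a-t); o=np.array([x,y,0])
    print(t,"handle",(o+R@[-.04,-.17,.185]).round(4),"rack",(o+R@[.053,-.1,.11]).round(4),"yaw",np.degrees(a-t).round(1))
```

```text
[0.52734448 0.09890254 1.57330789] 90.14390189127333
[[-0.6, -1.5], [0.5, 0.2], [-0.3, -0.6], [0.4, -0.1], [1.0, -0.6], [0.4, -0.2], [-0.6, 1.4], [-0.0, 0.4], [0.1, 0.6], [-0.5, -0.6], [0.1, -0.2], [-0.6, 0.3]]
tall [ 0.42054749 -0.27938865  0.12      ]
short [ 0.6098916  -0.28685305  0.065     ]
block [ 0.534953   -0.43104132  0.09      ]
0 handle [0.6974 0.0593 0.185 ] rack [0.6272 0.1522 0.11  ] yaw 90.1
0.5 handle [ 0.6576 -0.0174  0.185 ] rack [0.6405 0.0978 0.11  ] yaw 61.5
1 handle [ 0.586  -0.0656  0.185 ] rack [0.6261 0.0436 0.11  ] yaw 32.8
1.45 handle [ 0.5086 -0.0747  0.185 ] rack [0.5922 0.0062 0.11  ] yaw 7.1
1.55 handle [ 0.4913 -0.072   0.185 ] rack [5.827e-01 2.000e-04 1.100e-01] yaw 1.3
```

Add to h.py:
```python
from scipy.spatial.transform import Rotation as Ro
def goal(p,yaw,R0=None,p0=None):
    "print the shift and turn in tool axes to reach p, tool down, y axis at yaw"
    if R0 is None:
        from rig import bot
        s=bot.read_state();R0=np.array(s["tcp_rot"]);p0=np.array(s["position"])
    a=np.radians(yaw);y=np.array([np.cos(a),np.sin(a),0]);z=np.array([0,0,-1.]);R=np.c_[np.cross(y,z),y,z]
    print((R0.T@(np.array(p)-p0)).round(4),Ro.from_matrix(R0.T@R).as_rotvec(degrees=True).round(1))
```

Run:
```python
from h import *
goal((.45,-.26,.31),-30)
goal((.6974,.0593,.30),.14)
```

```text
[ 0.3545 -0.2446 -0.0877] [ -0.1  -0.1 -43.1]
[ 0.6843 -0.4779 -0.0772] [ -0.1  -0.1 -73.2]
```

The rows are not in the units I measure in: shifts go in shares of 0.8 m and turns go in shares of 2 rad. I convert before sending: 0.6843 m is 0.8554, -0.4779 m is -0.5974, -73.2 degrees is -0.6388.

Call:
move_tool(offsets=[[[0,0,-0.1,-0.0009,-0.0009,0,1],[0.4431,-0.3058,-0.1,-0.0009,-0.0009,-0.3752,1],[0.4431,-0.3058,-0.1,-0.0009,-0.0009,-0.3752,1],[0.4431,-0.3058,-0.1,-0.0009,-0.0009,-0.3752,1],[0.4431,-0.3058,-0.1,-0.0009,-0.0009,-0.3752,1],[0.4431,-0.3058,-0.1,-0.0009,-0.0009,-0.3752,1],[0.4431,-0.3058,-0.1,-0.0009,-0.0009,-0.3752,1],[0.4431,-0.3058,-0.1,-0.0009,-0.0009,-0.3752,1],[0.8554,-0.5974,-0.0965,-0.0009,-0.0009,-0.6388,1],[0.8554,-0.5974,-0.0965,-0.0009,-0.0009,-0.6388,1],[0.8554,-0.5974,-0.0965,-0.0009,-0.0009,-0.6388,1],[0.8554,-0.5974,-0.0965,-0.0009,-0.0009,-0.6388,1],[0.8554,-0.5974,-0.0965,-0.0009,-0.0009,-0.6388,1],[0.8554,-0.5974,-0.0965,-0.0009,-0.0009,-0.6388,1],[0.8554,-0.5974,-0.0965,-0.0009,-0.0009,-0.6388,1],[0.8554,-0.5974,-0.0965,-0.0009,-0.0009,-0.6388,1],[0.8554,-0.5974,-0.0965,-0.0009,-0.0009,-0.6388,1],[0.8554,-0.5974,-0.0965,-0.0009,-0.0009,-0.6388,1],[0.8554,-0.5974,-0.0965,-0.0009,-0.0009,-0.6388,1],[0.8554,-0.5974,-0.0965,-0.0009,-0.0009,-0.6388,1]]])

```text
time_s: 2.1
position: [0.697, 0.0595, 0.2985]
tcp_rot: [[-0.004, 1.0, -0.002], [1.0, 0.004, -0.003], [-0.003, -0.002, -1.0]]
force: [-0.8, -0.5, -0.6]
opening: 1.002
grasp_force: 0.0
```

Run:
```python
from rig import bot
import cv2,numpy as np
from h import *
goal((.6974,.0593,.19),.14)
s=bot.read_state();print(s["joint_positions"],s["position"])
c=bot.capture("wrist");cv2.imwrite("pics/w1.png",c["color"][:,:,::-1]);np.savez("w1.npz",**{k:np.array(c[k]) for k in("K","D","mount")},R=s["tcp_rot"],p=s["position"])
```

```text
[1.000e-04 6.000e-04 1.085e-01] [-0.1  0.2  0.1]
[-4.17624173 32.75801424 64.81588264 -0.16976915 82.52863576 -4.40405268] [0.69704325 0.05949865 0.29849375]
```

View pics/w1.png

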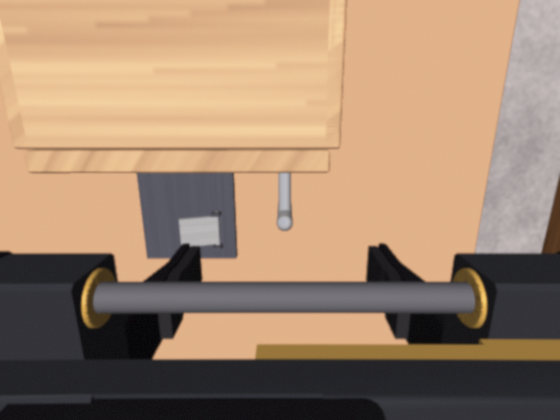

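The wrist view shows the top of the handle bar at (285,222), midway between the fingers, with the door's top edge along row 160. I'll check this against the projection.

Run:
```python
from h import *
d=dict(np.load("w1.npz"))
T=np.eye(4);T[:3,:3]=d["R"];T[:3,3]=d["p"]
c=dict(K=d["K"],D=d["D"],view=np.linalg.inv(T@d["mount"]))
print(proj([[.6974,.0593,.23],[.5273,.0989,.24],[.7273,.0994,.24]],c).round(1),ray((285,223),c,.23))
print(ray((331,172),c,.24),ray((30,172),c,.24))
```

```text
[[285.5 223.7]
 [ 27.2 170.2]
 [331.1 171.1]] [0.69706314 0.05983935 0.23      ]
[0.72727053 0.09876881 0.24      ] [0.52887687 0.09773861 0.24      ]
```

Agreement is within 1 mm. I'll descend, grip, and compute the arc.

To row units: 0.1085 m is 0.1356, 0.09 m is 0.1125.

Call:
move_tool(offsets=[[[0,0,0.0625,0,0,0,1],[0,0,0.1125,0,0,0,1],[0,0,0.1356,0,0,0,1],[0,0,0.1356,0,0,0,1],[0,0,0.1356,0,0,0,0.05],[0,0,0.1356,0,0,0,0.05],[0,0,0.1356,0,0,0,0.05],[0,0,0.1356,0,0,0,0.05],[0,0,0.1356,0,0,0,0.05],[0,0,0.1356,0,0,0,0.05],[0,0,0.1356,0,0,0,0.05],[0,0,0.1356,0,0,0,0.05]]])

```text
time_s: 3.35
position: [0.6975, 0.0586, 0.1912]
tcp_rot: [[-0.003, 1.0, 0.0], [1.0, 0.003, -0.002], [-0.002, 0.0, -1.0]]
force: [-0.7, -0.2, 0.1]
opening: 0.363
grasp_force: 0.0
```

Run:
```python
from h import *
from rig import bot
s=bot.read_state();R=np.array(s["tcp_rot"])
h0=np.array([-.04,-.17,0]);a=1.5733
for t in np.arange(.1,1.6,.1).tolist()+[1.56]:
    d=(rz(a-t)-rz(a))@h0; print(round(t,2),(R.T@d).round(4),round(np.degrees(t),1))
```

```text
0.1 [-0.0168 -0.0048  0.    ] 5.7
0.2 [-0.033  -0.0113  0.0001] 11.5
0.3 [-0.0484 -0.0194  0.0001] 17.2
0.4 [-0.063  -0.029   0.0001] 22.9
0.5 [-0.0766 -0.04    0.0002] 28.6
0.6 [-0.089  -0.0523  0.0002] 34.4
0.7 [-0.1001 -0.0658  0.0002] 40.1
0.8 [-0.1098 -0.0803  0.0002] 45.8
0.9 [-0.118  -0.0957  0.0003] 51.6
1.0 [-0.1246 -0.1118  0.0003] 57.3
1.1 [-0.1296 -0.1286  0.0003] 63.0
1.2 [-0.1329 -0.1457  0.0003] 68.8
1.3 [-0.1345 -0.1631  0.0003] 74.5
1.4 [-0.1343 -0.1805  0.0003] 80.2
1.5 [-0.1324 -0.1979  0.0003] 85.9
1.56 [-0.1304 -0.2082  0.0003] 89.4
```

Call:
move_tool(offsets=[[[0,0,0,0,0,0,0.05],[0,0,0,0,0,0,0.05],[0,0,0,0,0,0,0.05],[0,0,0,0,0,0,0.05],[0,0,0,0,0,0,0.05],[0,0,0,0,0,0,0.05],[0,0,0,0,0,0,0.05]]])

```text
time_s: 4.05
position: [0.6974, 0.0586, 0.1912]
tcp_rot: [[-0.003, 1.0, -0.0], [1.0, 0.003, -0.002], [-0.002, -0.0, -1.0]]
force: [0.1, -0.3, -0.3]
opening: 0.131
grasp_force: 30.0
```

Gripped (0.131 × 87 ≈ 11.4 mm, the bar). Opening to 0.8 rad first.

To row units: -0.1098 m is -0.1373, -0.1051 m is -0.1314, 45.8 degrees is 0.3997.

Call:
move_tool(offsets=[[[-0.0106,-0.0028,0,0,0,0.0253,0.05],[-0.021,-0.006,0,0,0,0.0497,0.05],[-0.0313,-0.0099,0,0,0,0.075,0.05],[-0.0413,-0.0141,0,0,0,0.1004,0.05],[-0.051,-0.019,0,0,0,0.1248,0.05],[-0.0605,-0.0243,0,0,0,0.1501,0.05],[-0.0698,-0.03,0,0,0,0.1745,0.05],[-0.0788,-0.0363,0,0,0,0.1998,0.05],[-0.0874,-0.0429,0,0,0,0.2251,0.05],[-0.0958,-0.05,0,0,0,0.2496,0.05],[-0.1036,-0.0575,0,0,0,0.2749,0.05],[-0.1113,-0.0654,0,0,0,0.3002,0.05],[-0.1184,-0.0736,0,0,0,0.3246,0.05],[-0.1251,-0.0823,0,0,0,0.3499,0.05],[-0.1314,-0.0911,0,0,0,0.3752,0.05],[-0.1373,-0.1004,0,0,0,0.3997,0.05],[-0.1373,-0.1004,0,0,0,0.3997,0.05]]])

```text
time_s: 5.75
position: [0.6182, -0.0528, 0.1912]
tcp_rot: [[0.716, 0.698, 0.003], [0.698, -0.716, -0.004], [-0.001, 0.005, -1.0]]
force: [4.5, -2.4, -5.4]
opening: 0.129
grasp_force: 30.0
```

Run:
```python
from h import *
from rig import bot
s=bot.read_state();R=np.array(s["tcp_rot"])
h0=np.array([-.04,-.17,0]);a=1.5733
p=np.array(s["position"]);v=p-[.5273,.0989,p[2]]
t=a-(np.arctan2(v[1],v[0])-np.arctan2(-.17,-.04));t=(t+np.pi)%(2*np.pi)-np.pi
print("angle",t,"radius",np.hypot(*v[:2]),np.hypot(.04,.17),"yaw y",np.degrees(np.arctan2(R[1,1],R[0,1])),s["force"])
for q in np.arange(.9,1.55,.1).tolist()+[1.56]:
    d=(rz(a-q)-rz(a-.8))@h0; print(round(q,2),(R.T@d).round(4),round(np.degrees(q-.8),1))
```

```text
angle 0.8020451426304569 radius 0.17684368267021194 0.1746424919657298 yaw y -45.70252143942554 [ 4.49870842 -2.37653096 -5.40343237]
0.9 [-0.0168 -0.0048 -0.    ] 5.7
1.0 [-0.033  -0.0113 -0.    ] 11.5
1.1 [-0.0485 -0.0194 -0.0001] 17.2
1.2 [-0.063  -0.029  -0.0001] 22.9
1.3 [-0.0766 -0.04   -0.0001] 28.6
1.4 [-0.089  -0.0523 -0.0002] 34.4
1.5 [-0.1001 -0.0657 -0.0002] 40.1
1.56 [-0.1061 -0.0743 -0.0003] 43.5
```

Tracking well; now to 1.56.

To row units: -0.1061 m is -0.1326, -0.1051 m is -0.1314, 43.5 degrees is 0.3796.

Call:
move_tool(offsets=[[[-0.0106,-0.0028,0,0,0,0.0253,0.05],[-0.021,-0.006,0,0,0,0.0497,0.05],[-0.0313,-0.0099,0,0,0,0.075,0.05],[-0.0413,-0.0141,0,0,0,0.1004,0.05],[-0.051,-0.019,0,0,0,0.1248,0.05],[-0.0605,-0.0243,0,0,0,0.1501,0.05],[-0.0698,-0.03,0,0,0,0.1745,0.05],[-0.0788,-0.0363,0,0,0,0.1998,0.05],[-0.0874,-0.0429,0,0,0,0.2251,0.05],[-0.0958,-0.05,0,0,0,0.2496,0.05],[-0.1036,-0.0575,0,0,0,0.2749,0.05],[-0.1113,-0.0654,0,0,0,0.3002,0.05],[-0.1184,-0.0736,0,0,0,0.3246,0.05],[-0.1251,-0.0823,0,0,0,0.3499,0.05],[-0.1314,-0.0911,0,0,0,0.3752,0.05],[-0.1326,-0.0929,0,0,0,0.3796,0.05],[-0.1326,-0.0929,0,0,0,0.3796,0.05],[-0.1326,-0.0929,0,0,0,0.3796,0.05]]])

```text
time_s: 7.55
position: [0.4907, -0.0746, 0.1912]
tcp_rot: [[1.0, 0.017, 0.002], [0.017, -1.0, -0.006], [0.002, 0.006, -1.0]]
force: [3.0, -6.8, -8.8]
opening: 0.129
grasp_force: 30.0
```

Run:
```python
from h import *
from rig import bot
s=bot.read_state();R=np.array(s["tcp_rot"])
a=1.5733
p=np.array(s["position"]);v=p-[.5273,.0989,p[2]]
t=a-(np.arctan2(v[1],v[0])-np.arctan2(-.17,-.04));t=(t+np.pi)%(2*np.pi)-np.pi
print("angle",t,"yaw y",np.degrees(np.arctan2(R[1,1],R[0,1])))
```

```text
angle 1.5501755490577391 yaw y -89.02795497469903
```

To row units: 0.014 m is 0.0175, -0.003 m is -0.0038, -5.3 degrees is -0.0463.

Call:
move_tool(offsets=[[[-0.0038,0,0,0,0,0,0.05],[-0.0038,0,0,0,0,0,0.05],[-0.0038,0,0,0,0,0,0.05],[0.0038,0,0,0,0,-0.0087,0.05],[0.01,0.0013,0,0,0,-0.0262,0.05],[0.0163,0.0025,0,0,0,-0.0436,0.05],[0.0175,0.0025,0,0,0,-0.0463,0.05],[0.0175,0.0025,0,0,0,-0.0463,0.05]]])

```text
time_s: 8.35
position: [0.5056, -0.0771, 0.1912]
tcp_rot: [[0.994, 0.109, 0.003], [0.109, -0.994, -0.008], [0.002, 0.008, -1.0]]
force: [3.0, -8.1, -8.5]
opening: 0.129
grasp_force: 30.0
```

Run:
```python
from rig import bot
import cv2,numpy as np
c=bot.capture("scene");a=c["color"][:,:,::-1]
cv2.imwrite("pics/s2.png",cv2.resize(a[125:275,250:450],None,fx=4,fy=4,interpolation=cv2.INTER_CUBIC))
```

```text
(no output)
```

View pics/s2.png

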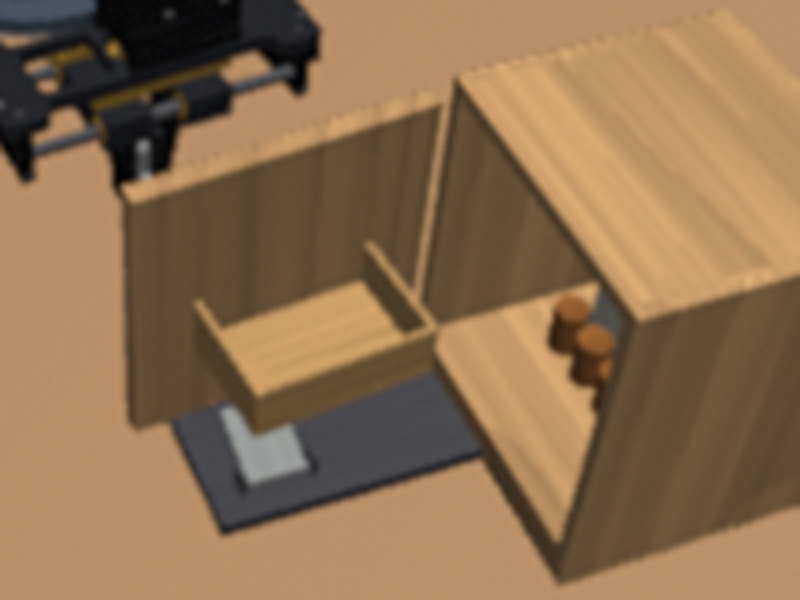

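The door is open with the empty rack at crop (320,350), and the catch flap at (265,445) is raised. I'll release it and rise.

To row units: -0.11 m is -0.1375, -0.06 m is -0.075.

Call:
move_tool(offsets=[[[0,0,0,0,0,0,0.4],[0,0,0,0,0,0,0.7],[0,0,0,0,0,0,1],[0,0,0,0,0,0,1],[0,0,0,0,0,0,1],[0,0,0,0,0,0,1],[0,0,0,0,0,0,1],[0,0,0,0,0,0,1],[0,0,-0.025,0,0,0,1],[0,0,-0.075,0,0,0,1],[0,0,-0.1375,0,0,0,1],[0,0,-0.1375,0,0,0,1]]])

```text
time_s: 9.6
position: [0.5079, -0.0754, 0.3082]
tcp_rot: [[0.994, 0.107, 0.015], [0.107, -0.994, -0.008], [0.014, 0.009, -1.0]]
force: [-0.5, -0.0, 0.3]
opening: 0.991
grasp_force: 0.0
```

Run:
```python
from h import *
from rig import bot
c=bot.capture("scene");cv2.imwrite("pics/s3.png",cv2.resize(c["color"][125:275,250:450,::-1],None,fx=4,fy=4,interpolation=cv2.INTER_CUBIC))
np.savez("s3.npz",**{k:np.array(c[k]) for k in("K","D","view")})
goal((.4205,-.2794,.20),-83);goal((.4205,-.2794,.084),-83)
```

```text
[-0.1077  0.1936  0.1054] [ 0.4 -0.5 -0.8]
[-0.1086  0.1929  0.2214] [ 0.4 -0.5 -0.8]
```

View pics/s3.png

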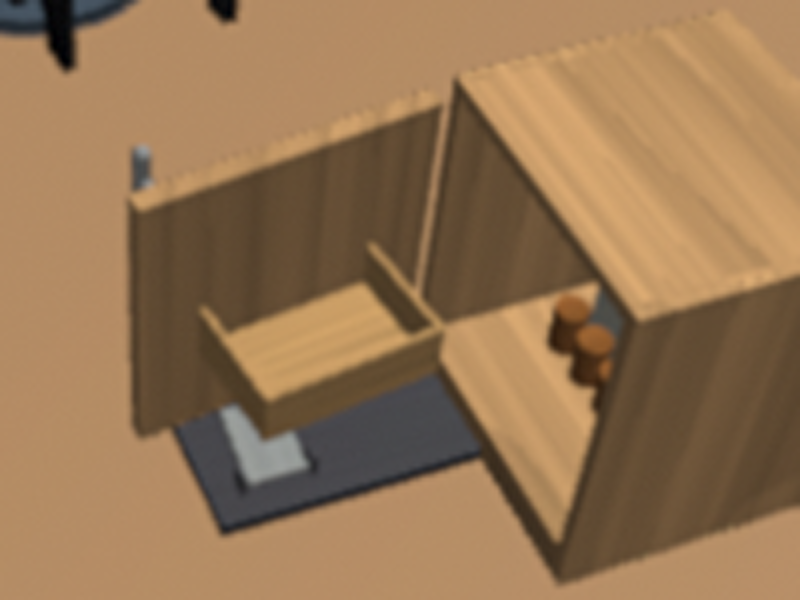

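The door is held by the catch with the gripper clear; its inner top free corner is at crop (140,210). I'll pick up the tall tube and compute the door angle and the rack centre.

To row units: 0.2214 m is 0.2768, 0.1936 m is 0.242, -0.8 degrees is -0.007.

Call:
move_tool(offsets=[[[-0.1346,0.242,0,0.0035,-0.0044,-0.007,1],[-0.1346,0.242,0,0.0035,-0.0044,-0.007,1],[-0.1346,0.242,0,0.0035,-0.0044,-0.007,1],[-0.1346,0.242,0,0.0035,-0.0044,-0.007,1],[-0.1346,0.242,0,0.0035,-0.0044,-0.007,1],[-0.1346,0.242,0.125,0.0035,-0.0044,-0.007,1],[-0.1346,0.242,0.125,0.0035,-0.0044,-0.007,1],[-0.135,0.2413,0.175,0.0035,-0.0044,-0.007,1],[-0.135,0.2413,0.225,0.0035,-0.0044,-0.007,1],[-0.135,0.2413,0.2625,0.0035,-0.0044,-0.007,1],[-0.1358,0.2411,0.2768,0.0035,-0.0044,-0.007,1],[-0.1358,0.2411,0.2768,0.0035,-0.0044,-0.007,1],[-0.1358,0.2411,0.2768,0.0035,-0.0044,-0.007,0.3],[-0.1358,0.2411,0.2768,0.0035,-0.0044,-0.007,0.3],[-0.1358,0.2411,0.2768,0.0035,-0.0044,-0.007,0.3],[-0.1358,0.2411,0.2768,0.0035,-0.0044,-0.007,0.3],[-0.1358,0.2411,0.2768,0.0035,-0.0044,-0.007,0.3],[-0.1358,0.2411,0.2768,0.0035,-0.0044,-0.007,0.3],[-0.1358,0.2411,0.2768,0.0035,-0.0044,-0.007,0.3],[-0.1358,0.2411,0.2768,0.0035,-0.0044,-0.007,0.3]]])

```text
time_s: 11.65
position: [0.4166, -0.2781, 0.0808]
tcp_rot: [[0.993, 0.121, -0.009], [0.121, -0.993, 0.003], [-0.008, -0.004, -1.0]]
force: [0.5, 1.0, 2.9]
opening: 0.502
grasp_force: 30.0
```

Run:
```python
from h import *
c=np.load("s3.npz")
P=np.array([[15,-200,240],[0,-200,240],[15,-200,40],[91,-44,143],[95,-160,143]])/1e3
u=(np.array([[140,211],[129,201],[141,437]])+.5)/4-.5+[250,125]
f=lambda t:(proj(P[:3]@rz(1.5733-t[0]).T+[.5273,.0989,0],c)-u).ravel()
r=least_squares(f,[1.45]);t=r.x[0];print(t,f(r.x).round(1))
print("rack",np.array([.5273,.0989,0])+rz(1.5733-t)@[.053,-.1,.11])
```

```text
1.434668648201833 [ 0.   0.1 -0.4 -1.6  0.4  1.5]
rack [0.59361029 0.00718334 0.11      ]
```

Run:
```python
from h import *
for z in(.36,.21,.192): goal((.592,.008,z),-83)
goal((.4166,-.2781,.36),-83)
```

```text
[ 0.2063 -0.264  -0.2798] [-0.3  0.5 -0.1]
[ 0.2076 -0.2633 -0.1298] [-0.3  0.5 -0.1]
[ 0.2077 -0.2633 -0.1118] [-0.3  0.5 -0.1]
[-0.0023 -0.0012 -0.2792] [-0.3  0.5 -0.1]
```

Call:
move_tool(offsets=[[[0,0,-0.0375,0,0,0,0.3],[0,0,-0.0875,0,0,0,0.3],[0,0,-0.15,0,0,0,0.3],[0,0,-0.2125,0,0,0,0.3],[0,0,-0.275,0,0,0,0.3],[0,0,-0.35,0,0,0,0.3],[0,0,-0.35,0,0,0,0.3],[0,0,-0.35,0,0,0,0.3]]])

```text
time_s: 12.45
position: [0.4196, -0.2795, 0.3624]
tcp_rot: [[0.993, 0.121, -0.006], [0.121, -0.993, 0.0], [-0.006, -0.001, -1.0]]
force: [-0.2, -0.3, -1.7]
opening: 0.5
grasp_force: 30.0
```

To row units: -0.2646 m is -0.3308, 0.206 m is 0.2575.

Call:
move_tool(offsets=[[[0.025,-0.0325,0,0,0,0,0.3],[0.0563,-0.0725,0,0,0,0,0.3],[0.0875,-0.1125,0,0,0,0,0.3],[0.1188,-0.1525,0,0,0,0,0.3],[0.15,-0.1925,0,0,0,0,0.3],[0.1813,-0.2325,0,0,0,0,0.3],[0.2125,-0.2725,-0.0013,0,0,0,0.3],[0.2375,-0.305,-0.0013,0,0,0,0.3],[0.2575,-0.3308,-0.0013,0,0,0,0.3],[0.2575,-0.3308,-0.0013,0,0,0,0.3],[0.2575,-0.3308,-0.0013,0,0,0,0.3]]])

```text
time_s: 13.55
position: [0.5902, 0.0089, 0.3579]
tcp_rot: [[0.992, 0.122, -0.015], [0.122, -0.993, 0.004], [-0.015, -0.006, -1.0]]
force: [-0.2, 0.1, -1.1]
opening: 0.505
grasp_force: 30.0
```

Run:
```python
from h import *
from rig import bot
s=bot.read_state();print(s["force"],s["joint_positions"])
for z in(.25,.2,.193):goal((.592,.008,z),-83)
c=bot.capture("scene");cv2.imwrite("pics/s4.png",cv2.resize(c["color"][75:275,235:435,::-1],None,fx=3,fy=3,interpolation=cv2.INTER_CUBIC))
```

```text
[-0.17591894  0.12446732 -1.09259361] [-1.00072719e+01  2.08500225e+01  7.60514616e+01  6.71599090e-02
  8.39973370e+01  7.29697324e+01]
[0.0033 0.0018 0.1079] [-0.3  0.8  0. ]
[0.004  0.0021 0.1579] [-0.3  0.8  0. ]
[0.0041 0.0021 0.1649] [-0.3  0.8  0. ]
```

View pics/s4.png

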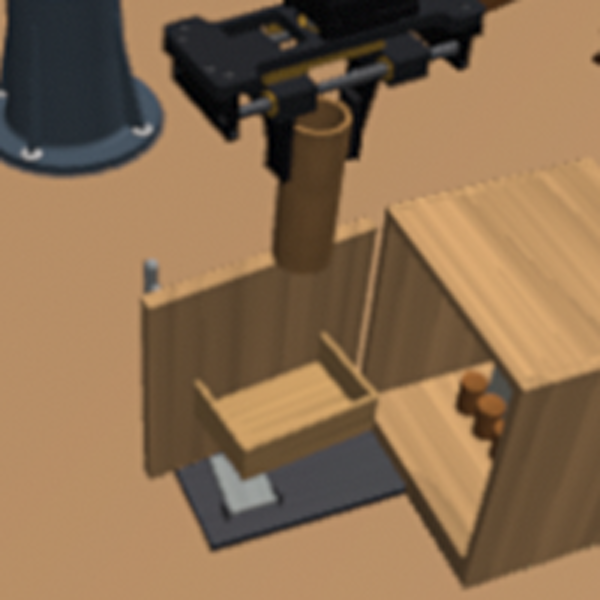

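The tube hangs above the rack, with its top rim centre at crop (322,115) and lower end at about (303,256). I'll measure its tilt and offset.

Run:
```python
from h import *
c=np.load("s3.npz")
px=lambda p:(np.array(p)+.5)/3-.5+[235,75]
print("top",ray(px((322,116)),c,.397),"bottom",ray(px((304,253)),c,.277))
for x in (.590,.594,.598): print((((proj([[x,.009,.397],[x,.009,.277]],c)-[235,75]+.5)*3)-.5).round(0).tolist())
```

```text
top [0.59357081 0.01332638 0.397     ] bottom [0.58960777 0.0123374  0.277     ]
[[314.0, 114.0], [300.0, 254.0]]
[[316.0, 118.0], [302.0, 258.0]]
[[319.0, 121.0], [305.0, 261.0]]
```

To row units: 0.162 m is 0.2025, 0.16 m is 0.2, 0.8 degrees is 0.007.

Call:
move_tool(offsets=[[[0.0038,0.0056,0.025,-0.0026,0.007,0,0.3],[0.0044,0.0063,0.0625,-0.0026,0.007,0,0.3],[0.005,0.0069,0.1,-0.0026,0.007,0,0.3],[0.005,0.0069,0.1375,-0.0026,0.007,0,0.3],[0.0056,0.0075,0.1625,-0.0026,0.007,0,0.3],[0.0063,0.0075,0.1813,-0.0026,0.007,0,0.3],[0.0063,0.0075,0.19,-0.0026,0.007,0,0.3],[0.0063,0.0075,0.1963,-0.0026,0.007,0,0.3],[0.0063,0.0075,0.2,-0.0026,0.007,0,0.3],[0.0063,0.0075,0.2025,-0.0026,0.007,0,0.3],[0.0063,0.0075,0.2025,-0.0026,0.007,0,0.3]]])

```text
time_s: 14.7
position: [0.5959, 0.0037, 0.1993]
tcp_rot: [[0.993, 0.121, 0.006], [0.121, -0.993, -0.0], [0.006, 0.001, -1.0]]
force: [-0.8, -0.4, 0.7]
opening: 0.503
grasp_force: 30.0
```

To row units: 0.006 m is 0.0075, 0.005 m is 0.0063.

Call:
move_tool(offsets=[[[-0.0013,0,0.0025,0,0,0,0.3],[-0.0013,0,0.005,0,0,0,0.3],[-0.0013,0,0.0063,0,0,0,0.3],[-0.0013,0,0.0075,0,0,0,0.3],[-0.0013,0,0.0075,0,0,0,0.3]]])

```text
time_s: 15.2
position: [0.5946, 0.0037, 0.1927]
tcp_rot: [[0.993, 0.121, 0.005], [0.121, -0.993, 0.0], [0.005, 0.0, -1.0]]
force: [0.2, 0.6, 0.3]
opening: 0.502
grasp_force: 30.0
```

Call:
move_tool(offsets=[[[0,0,0.0013,0,0,0,0.3],[0,0,0.0025,0,0,0,0.3],[0,0,0.0025,0,0,0,0.3]]])

```text
time_s: 15.5
position: [0.5949, 0.0037, 0.191]
tcp_rot: [[0.993, 0.121, 0.006], [0.121, -0.993, 0.0], [0.006, 0.001, -1.0]]
force: [0.1, -0.6, 0.8]
opening: 0.501
grasp_force: 30.0
```

To row units: 0.001 m is 0.0013.

Call:
move_tool(offsets=[[[0,0,0.0013,0,0,0,0.3],[0,0,0.0013,0,0,0,0.3]]])

```text
time_s: 15.7
position: [0.5953, 0.0037, 0.1909]
tcp_rot: [[0.993, 0.121, 0.007], [0.121, -0.993, 0.0], [0.007, 0.001, -1.0]]
force: [-1.3, 0.9, 4.5]
opening: 0.505
grasp_force: 30.0
```

Call:
move_tool(offsets=[[[0,0,0.0013,0,0,0,0.3],[0,0,0.0013,0,0,0,0.3]]])

```text
time_s: 15.9
position: [0.5958, 0.0036, 0.1908]
tcp_rot: [[0.993, 0.121, 0.008], [0.121, -0.993, -0.0], [0.008, 0.001, -1.0]]
force: [-1.6, 0.2, 9.2]
opening: 0.504
grasp_force: 30.0
```

Floor contact. I'll ease the load, open slowly, then rise.

To row units: -0.15 m is -0.1875, -0.1 m is -0.125.

Call:
move_tool(offsets=[[[0,0,-0.0019,0,0,0,0.3],[0,0,-0.0019,0,0,0,0.3],[0,0,-0.0019,0,0,0,0.55],[0,0,-0.0019,0,0,0,0.6],[0,0,-0.0019,0,0,0,0.7],[0,0,-0.0019,0,0,0,0.8],[0,0,-0.0019,0,0,0,0.9],[0,0,-0.0019,0,0,0,0.9],[0,0,-0.0019,0,0,0,0.9],[0,0,-0.0019,0,0,0,0.9],[0,0,-0.025,0,0,0,0.9],[0,0,-0.0625,0,0,0,0.9],[0,0,-0.125,0,0,0,0.9],[0,0,-0.1875,0,0,0,0.9],[-0.125,0.125,-0.1875,0,0,0,0.9],[-0.125,0.125,-0.1875,0,0,0,0.9],[-0.1875,0.1875,-0.1875,0,0,0,0.9],[-0.1875,0.1875,-0.1875,0,0,0,0.9],[-0.1875,0.1875,-0.1875,0,0,0,0.9]]])

```text
time_s: 17.8
position: [0.4605, -0.1662, 0.3384]
tcp_rot: [[0.993, 0.116, 0.004], [0.116, -0.993, -0.001], [0.004, 0.002, -1.0]]
force: [0.2, 0.4, -0.6]
opening: 0.898
grasp_force: 0.0
```

Run:
```python
from rig import bot
import cv2
c=bot.capture("scene");cv2.imwrite("pics/s5.png",cv2.resize(c["color"][105:305,125:385,::-1],None,fx=3,fy=3,interpolation=cv2.INTER_CUBIC))
```

```text
(no output)
```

View pics/s5.png

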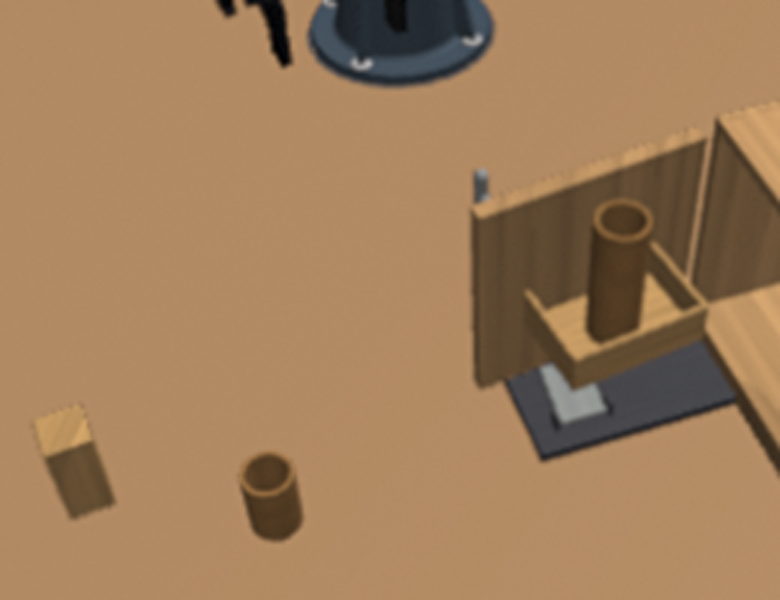

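The tube stands upright on the rack floor (crop 618,270). The door is held open on its catch, and the short tube and the block haven't moved. Handing in.

```bash
python3 -c "
from rig import bot
print(bot.hand_in())"
```

```text
the job is handed in; nothing more can be done
None
```

The job is handed in (no verdict returned): the last picture, at 17.8 s of the 64 s allowed, shows the door held open on its catch, the tall tube set down upright in the rack, and the short tube and block where they stood.

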